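# Release a V-nail cassette from the frame joiner

### The arm

A 7-joint arm with a two-finger parallel gripper is mounted at the origin on the work surface. World frame = base frame: x ahead of the robot, y to its left, z up, the work surface at z = 0. Lengths are in m, angles in rad, forces in N, time in s.
With the tool pointing down it reaches from about 0.4 to 0.875 m from the base axis. Payload 19.3 kg.
Tool frame: the origin (TCP) lies where the fingers leave the gripper's body, on its centre line; the fingertips stand bot.tip_reach ahead of it and the grasp point (between the pads) lies 54 mm ahead of it (bot.tip_reach is the distance from the TCP to the fingertips, in m); z points along the fingers, y is the line along which they close (so a half turn about z gives the same grasp; the last joint's range is limited). The gripper opens to 85 mm and grips with 20 to 120 N. Pads are 22 mm wide; open, the fingers measure 114 mm over their backs; the gripper's body (76 mm by 85 mm) begins 54 mm behind the grasp point. The pads swing forward as they close: fully open they stand 13 mm farther back than shut.
Start: joints at [-1.385, 0.521, -0.036, 1.599, 0.021, 1.021, -0.113], TCP at [0.158, 0.605, 0.304] pointing down, gripper open.
Joint ranges: [-2.91, 2.91], [-0.3, 2.13], [-1.5, 1.42], [0.17, 2.43], [-1.26, 4.41], [0.16, 1.93], [-2.52, 2.52]. Speed limits (rad/s): [1.89, 1.89, 2.39, 2.39, 3.01, 3.01, 3.01].

### API

Orientations are given as [roll, pitch, yaw] about the fixed x, y, z axes, in that order (R = Rz(yaw) Ry(pitch) Rx(roll)).
In Python, from workcell import bot gives the robot as it stands. The module is installed in compiled form; this text tells all that it offers.
- The arm moves only by the shell command python3 -m jog 'ROWS' [FORCE]. ROWS is JSON, a list that holds one entry, the list of rows, each a list of 7 numbers: the shift along the tool's x, y, z in mm, then the turn, a rotation vector about the tool's x, y, z in rad, then the opening, from 0 (shut) to 1 (fully open). In form: [[[tx, ty, tz, wx, wy, wz, fingers], ...]]. A call has 1 to 5 rows; each row shifts and turns the commanded pose from where the row before left it, along the tool's axes as they then stand; what a row does not reach is not made up. A row lasts 1/10 s, in which the tool goes at most 50 mm and 8.59 degrees, less where a joint would pass 70% of its speed; a pose out of reach is approached as far as the arm can. A call is refused whole if a number of a shift passes 50 or a number of a turn 0.15, either way. A call with a gripper value outside its range is refused whole. The fingers move at their own pace and stop on an object; FORCE is the grip in N (left out, the last holds). Time passes only in rows, so rows that do not move let the fingers close. It gives the time, the measured TCP pose, the force, the opening and the grip force at its end, in the units of the state.
- bot.observe(): the state, without advancing time (a new reading comes with each control period).
- bot.grab_frame(name): name is "scene" or "top" or "wrist"; returns a dict with "img" (480x640x3 uint8, red, green, blue), "intrinsics" (3x3 intrinsics, pixels), "k1" (the pictures are not rectified: a ray, as slopes to the right and down, at radius r is drawn at 1 + k1 r^2 times it, then the intrinsics apply), "R" (3x3) and "t" (3): a world point X has camera coordinates R X + t; the wrist camera has in their place "tool_from_camera" (4x4, takes a point from camera to tool coordinates, whose origin is the TCP and whose axes are the flange's). Camera axes: x right, y down, z forward; pixel columns grow to the right and rows downward; lengths in m; the calibration is good to about 2 mm. A picture is of the moment at which its call begins: read the wrist's pose just before it. There is no depth.
- bot.job_done(): hands the job in; it is judged then, once.
Trained networks look in a picture, given as the dict that the camera call returned (one of the last four; its "shot" number tells which), for a name from the list of things; names that differ only in an ending like _2 or _b are one class to them, and where a whole thing is asked for, a point or a joint stands for the part that bears it (a point fixed in the world has none). Each returns a list of dicts, best first, with "conf" (0 to 1); they miss things now and then, are a little off and sometimes report something else, mostly with a low value. They report only what shows in the picture. A call takes as long as a camera call. They do not tell look-alikes from the thing itself.
- bot.trace(query, picture): "region" (480x640 bool, what is visible of it).
- bot.spot_point(query, picture): "xyz" ([x, y, z] in m, in world coordinates, good to about 4 mm: a listed point, or the origin of a listed thing).
The state is a dict: "clock": time; "qpos": joint angles; "qd": joint speeds; "joint_efforts": joint torques, N m; "position": TCP position; "tool_rot": TCP orientation; "force": force on the tool from outside, world axes, zero at the start; "moment": the same for the moment, N m; "grip_width": finger opening in m; "finger_force": force on a finger pad.
Only numpy, scipy, OpenCV 4.12 (cv2) and the standard library are available. Lean on these libraries where they do the work, as an engineer would, in place of code of your own. Each camera call takes 0.05 s, during which the arm holds its last target. There are 200 camera calls.

### The job

The frame joiner on the bench needs its long V-nail cassette taken out, the longer of the two that stand in its twin bays. Slide that bay's black keeper tab fully back, away from the cassette, then pinch the cassette's two side catches together, lift it straight out and finish still holding it by the pinched catches, upright and still, with its underside at least 10 cm above the bench. Leave the short cassette seated under its keeper, and do not disturb the things lying around.

Things in the scene. Friction and masses are not known exactly. Their poses are not given: they have to be found in the camera images.
- station: Grey frame joiner head, fixed; origin on the bench under the point midway between the bays. Base plate x -130 to +155 mm, y +-130, 12 thick. Bays at x 0, y +60 (left) and -60 (right): steel side walls 80 mm long, outer faces 26 mm either side of the bay's centre, and a back stop at x -56, tops 48 mm above the bench. Housing with fences, to 72 mm above the bench, at x -130 to -72.
- bay_left (a point): Centre of the left bay's floor, 12 mm above the bench (station y +60 mm); axes as the station's.
- bay_right (a point): Centre of the right bay's floor, 12 mm above the bench (station y -60 mm); axes as the station's.
- long_cassette_mid (a point): Centre of the long cassette, an upright aluminium box 96 mm long (x, along the station's x), 36 wide (y), 80 tall, about 0.35 kg, on the floor of either bay with 2 mm play each side; this point is 40 mm above its underside. Black catch pads at x 0 on both long sides, see the catch joints. A toe 14 mm tall, 24 wide at the foot of its +x end, to x +72, lies under the keeper's tongue.
- short_cassette_mid (a point): Centre of the short cassette, in the other bay: the same thing but 58 mm long (x). To be left where it is.
- long_cassette_left (a joint): Catch on the long cassette's +y side: 0 free, 0.007 m fully in. Black ribbed pad 24 mm long (x), 26 tall, centred 19 mm above the cassette's centre, 71 mm above the bench when seated; the two pads' outer faces are 58 mm apart when free, 44 when both are in. Sprung: 3.6 N to start, 8 N fully in. A hook at its foot is held in a window of the bay wall until it is in by over 5 mm.
- long_cassette_right (a joint): The same for the catch on the -y side.
- keeper_left (a joint): Keeper of the left bay: a slide with a black upright tab at the +x end of the bay. 0 = fully over the cassette's toe (locking it down), 0.045 m = fully back, away from the cassette along the station's +x. Starts at 0 to 6 mm. It takes about 2 N to slide and stays where it is left.
- keeper_left_grip (a point): Grip point in the left keeper's tab, 14 mm below its top (67 mm above the bench, 87 mm from the bay's centre along x when at 0); the tab is 22 mm wide (y), 18 mm thick (x) and rises 81 mm above the bench. Axes as the station's.
- keeper_right (a joint): Keeper of the right bay: a slide with a black upright tab at the +x end of the bay. 0 = fully over the cassette's toe (locking it down), 0.045 m = fully back, away from the cassette along the station's +x. Starts at 0 to 6 mm. It takes about 2 N to slide and stays where it is left.
- keeper_right_grip (a point): Grip point in the right keeper's tab, 14 mm below its top (67 mm above the bench, 87 mm from the bay's centre along x when at 0); the tab is 22 mm wide (y), 18 mm thick (x) and rises 81 mm above the bench. Axes as the station's.
- glue: Bystander: white glue bottle, 48 mm across, 130 mm tall, standing; origin under its centre.
- corner_sample: Bystander: L-shaped dark wood frame corner, legs 90 mm, 20 mm tall, lying flat; origin under its centre.
- tape_roll: Bystander: cardboard ring 90 mm across, 25 mm tall, lying flat; origin under its centre.
There are look-alikes about, which are no part of the job. What is shaped like the part that bears short_cassette_mid but pink is not meant.

How it is judged:
On the way, in this order (a step that is already met when the one before it is completed fails the run):
1. the long cassette's keeper is slid back (at least 35 mm of its 45) with the cassette still seated (((horizontal distance between long_cassette_mid and bay_left below 0.03 m and value of joint keeper_left above 0.035 m and height (world z) of long_cassette_mid below 0.058 m) or (horizontal distance between long_cassette_mid and bay_right below 0.03 m and value of joint keeper_right above 0.035 m and height (world z) of long_cassette_mid below 0.058 m))), for 0.2 s.
2. both catches of the long cassette are pinched in by the fingers while it is still in its bay (((horizontal distance between long_cassette_mid and bay_left below 0.03 m and height (world z) of long_cassette_mid below 0.058 m and value of joint each of long_cassette_left, long_cassette_right above 0.005 m and contact force between the fingers and long_cassette above 3 N) or (horizontal distance between long_cassette_mid and bay_right below 0.03 m and height (world z) of long_cassette_mid below 0.058 m and value of joint each of long_cassette_left, long_cassette_right above 0.005 m and contact force between the fingers and long_cassette above 3 N))), for 0.1 s.
At the end, for the whole second after the job is handed in: The long cassette is held by its catches, both in over 5 mm, underside 92 mm or more above the bench, within 15 degrees of upright, under 3 cm/s, touching nothing else; its keeper is back over 30 mm; the short cassette is seated, its keeper open under 12 mm (height (world z) of long_cassette_mid above 0.132 m and angle between long_cassette_mid's own z axis and vertical below 0.26 rad and linear speed of long_cassette below 0.03 m/s and value of joint each of long_cassette_left, long_cassette_right above 0.005 m and contact force between the fingers and long_cassette above 3 N and contact force between long_cassette and station below 0.1 N and contact force between long_cassette and short_cassette below 0.1 N and contact force between long_cassette and glue below 0.1 N and ((horizontal distance between short_cassette_mid and bay_left below 0.03 m and value of joint keeper_left below 0.012 m and value of joint keeper_right above 0.03 m) or (horizontal distance between short_cassette_mid and bay_right below 0.03 m and value of joint keeper_right below 0.012 m and value of joint keeper_left above 0.03 m)) and height (world z) of short_cassette_mid below 0.058 m); the arm keeps its last pose, push and grip.
It fails at once if the short cassette is pulled or its keeper is opened (distance of short_cassette_mid from where it was at the start of the episode above 0.012 m or ((horizontal distance between short_cassette_mid and bay_left below 0.03 m and value of joint keeper_left above 0.015 m) or (horizontal distance between short_cassette_mid and bay_right below 0.03 m and value of joint keeper_right above 0.015 m))).
It fails at once if the glue is pushed out of place (3 cm) (distance of glue from where it was at the start of the episode above 0.03 m).
It fails at once if the corner sample is pushed out of place (3 cm) (distance of corner_sample from where it was at the start of the episode above 0.03 m).
It fails at once if the tape roll is pushed out of place (3 cm) (distance of tape_roll from where it was at the start of the episode above 0.03 m).
It also fails if it takes over 42 s, if anything falls off the work surface, if the arm or the gripper's body presses on something with over 40 N, if the wrist force passes 120 N, or if a joint passes its speed limit or range.

## Working session

There is one attempt and no reset: what is moved stays moved. The work goes in short steps, Python scripts to look and compute and a shell command to move; the robot and the scene stay as the last step left them, time stands still between calls to the robot, and variables do not carry over. Pictures are saved under pics/ and viewed, at most 10 in all, crops included, and the job is handed in when it is done.

```bash
mkdir -p pics; python3 - <<'E'
from workcell import bot
import cv2,numpy as np
s=bot.observe();print({k:np.round(v,3).tolist() for k,v in s.items()},bot.tip_reach)
for n in("scene","top"):
    f=bot.grab_frame(n);cv2.imwrite(f"pics/{n}0.png",f["img"][:,:,::-1])
    for q in("station","bay_left","bay_right","long_cassette_mid","short_cassette_mid","keeper_left_grip","keeper_right_grip","glue","corner_sample","tape_roll"):
        print(n,q,[(np.round(d["xyz"],3).tolist(),round(d["conf"],2)) for d in bot.spot_point(q,f)[:3]])
E
```

```text
{'clock': 0.0, 'qpos': [-1.385, 0.522, -0.036, 1.6, 0.021, 1.021, -0.113], 'qd': [-0.002, 0.0, -0.0, 0.001, -0.0, 0.001, -0.001], 'joint_efforts': [0.0, -92.71, 1.98, -36.993, 0.018, 0.008, 0.0], 'position': [0.158, 0.604, 0.303], 'tool_rot': [-3.14, 0.0, 2.886], 'force': [-0.988, 0.748, -0.26], 'moment': [0.046, -0.023, 0.036], 'finger_force': 0.0, 'grip_width': 0.085} 0.0726
scene station [([0.501, 0.006, 0.0], 0.87)]
scene bay_left [([0.486, 0.066, 0.012], 0.7)]
scene bay_right [([0.513, -0.052, 0.013], 0.93)]
scene long_cassette_mid [([0.511, -0.054, 0.053], 0.71)]
scene short_cassette_mid [([0.487, 0.067, 0.048], 0.79), ([0.303, 0.29, 0.035], 0.63)]
scene keeper_left_grip [([0.573, 0.085, 0.062], 0.83)]
scene keeper_right_grip [([0.599, -0.038, 0.068], 0.71)]
scene glue [([0.474, 0.406, -0.005], 0.85), ([0.47, -0.413, -0.0], 0.65)]
scene corner_sample [([0.471, -0.416, 0.001], 0.57)]
scene tape_roll [([0.707, -0.448, -0.001], 0.92)]
top station [([0.501, 0.006, 0.0], 0.68), ([0.514, -0.052, 0.009], 0.6)]
top bay_left [([0.483, 0.065, 0.012], 0.9)]
top bay_right [([0.513, -0.052, 0.008], 0.64)]
top long_cassette_mid [([0.514, -0.055, 0.051], 0.71), ([0.57, 0.083, 0.068], 0.38)]
top short_cassette_mid [([0.305, 0.284, 0.039], 0.89), ([0.489, 0.063, 0.048], 0.64)]
top keeper_left_grip [([0.57, 0.084, 0.068], 0.47), ([0.49, 0.061, 0.05], 0.19)]
top keeper_right_grip [([0.513, -0.054, 0.008], 0.73), ([0.598, -0.033, 0.067], 0.71)]
top glue [([0.473, 0.4, 0.001], 0.64)]
top corner_sample [([0.471, -0.42, 0.002], 0.78)]
top tape_roll [([0.712, -0.449, -0.005], 0.84)]
```

View pics/scene0.png

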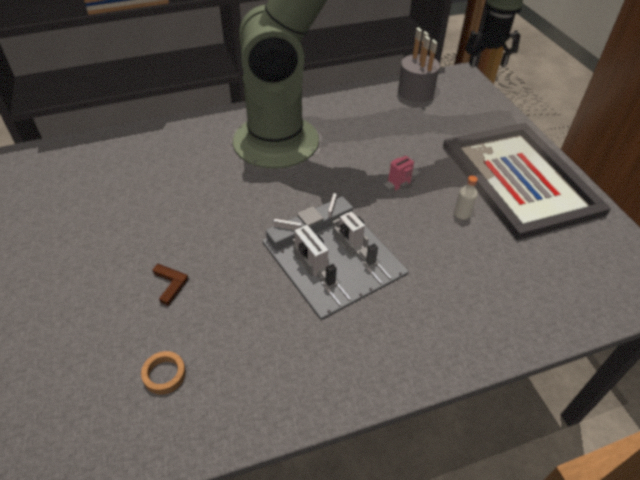

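View pics/top0.png

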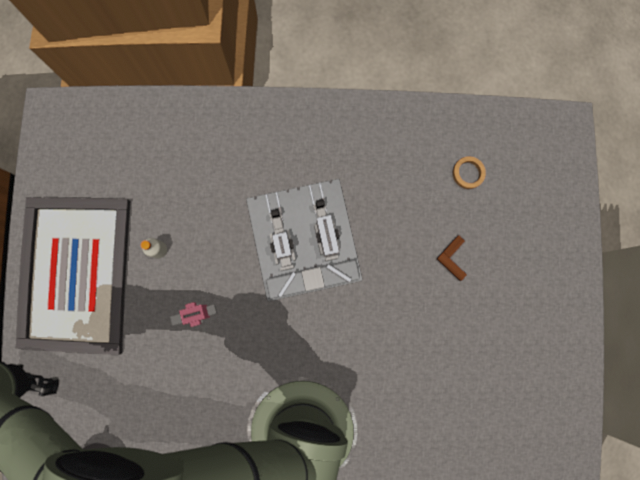

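The scene view shows the long cassette at about (312,250) in the right bay, with its keeper tab at (331,273). The short cassette is at (350,228), and the pink look-alike sits apart at (401,171). The top view agrees: long at (327,238), its tab at (320,204). So I want the right bay, and the station yaw is about 0.22.

```bash
cat > plan.py <<'E'
import sys,json,numpy as np
from scipy.spatial.transform import Rotation as R
from workcell import bot
def plan(p,yaw,n):
    """print n rows leading from the measured pose to a tool-down pose"""
    s=bot.observe();P=np.array(s["position"]);A=R.from_euler("xyz",s["tool_rot"])
    T=R.from_euler("xyz",[np.pi,0,yaw])
    for i in range(n):
        w=(A.inv()*T).as_rotvec()/(n-i)
        d=A.inv().apply((np.array(p)-P)/(n-i))*1000
        d=np.round(d,0 if n>2 else 1);w=np.round(w,2 if n>2 else 3)
        P=P+A.apply(d)/1000;A=A*R.from_rotvec(w)
        print(json.dumps([*(d+0).tolist(),*(w+0).tolist()]).replace(".0,",",").replace(".0]","]"))
if __name__=="__main__":
    a=list(map(float,sys.argv[1:5]));plan(a[:3],a[3],int(sys.argv[5]))
E
python3 plan.py 0.555 -0.045 0.28 0.22 19
```

```text
[-29, -28, 1, 0, 0, 0.14]
[-32, -23, 1, 0, 0, 0.14]
[-35, -19, 1, 0, 0, 0.14]
[-38, -14, 1, 0, 0, 0.14]
[-39, -8, 1, 0, 0, 0.14]
[-40, -3, 1, 0, 0, 0.14]
[-40, 3, 1, 0, 0, 0.14]
[-39, 9, 1, 0, 0, 0.14]
[-38, 14, 1, 0, 0, 0.14]
[-35, 19, 1, 0, 0, 0.14]
[-32, 24, 2, 0, 0, 0.14]
[-29, 28, 1, 0, 0, 0.14]
[-25, 32, 2, 0, 0, 0.14]
[-20, 35, 1, 0, 0, 0.14]
[-15, 37, 2, 0, 0, 0.14]
[-9, 39, 1, 0, 0, 0.14]
[-4, 40, 2, 0, 0, 0.14]
[2, 40, 1, 0, 0, 0.14]
[7, 39, 2, 0, 0, 0.15]
```

```bash
python3 -m jog '[[[-29,-28,1,0,0,0.14,1],[-32,-23,1,0,0,0.14,1],[-35,-19,1,0,0,0.14,1],[-38,-14,1,0,0,0.14,1],[-39,-8,1,0,0,0.14,1]]]' 20
python3 -m jog '[[[-40,-3,1,0,0,0.14,1],[-40,3,1,0,0,0.14,1],[-39,9,1,0,0,0.14,1],[-38,14,1,0,0,0.14,1],[-35,19,1,0,0,0.14,1]]]'
python3 plan.py 0.555 -0.045 0.28 0.22 9
```

```text
clock: 1.6
position: [0.2626, 0.4324, 0.299]
tool_rot: [3.141, -0.0, 2.18]
force: [0.0, 0.9, 0.5]
grip_width: 0.0853
finger_force: 0.0
clock: 2.1
position: [0.3675, 0.2615, 0.2941]
tool_rot: [3.141, -0.001, 1.48]
force: [0.5, 0.3, 1.2]
grip_width: 0.0854
finger_force: 0.0
[-32, 24, 2, 0, 0, 0.14]
[-28, 28, 2, 0, 0, 0.14]
[-24, 32, 1, 0, 0, 0.14]
[-20, 35, 2, 0, 0, 0.14]
[-15, 37, 1, 0, 0, 0.14]
[-9, 39, 2, 0, 0, 0.14]
[-4, 40, 1, 0, 0, 0.14]
[2, 40, 2, 0, 0, 0.14]
[8, 38, 1, 0, 0, 0.14]
```

```bash
python3 -m jog '[[[-32,24,2,0,0,0.14,1],[-28,28,2,0,0,0.14,1],[-24,32,1,0,0,0.14,1],[-20,35,2,0,0,0.14,1],[-15,37,1,0,0,0.14,1]]]'
python3 -m jog '[[[-9,39,2,0,0,0.14,1],[-4,40,1,0,0,0.14,1],[2,40,2,0,0,0.14,1],[8,38,1,0,0,0.14,1],[0,0,0,0,0,0,1]]]'
cat > look.py <<'E'
import sys,cv2,numpy as np
from workcell import bot
print(np.round(bot.observe()["qpos"],2).tolist())
for n in ("wrist","wrist","scene","top"):
    f=bot.grab_frame(n)
    if n=="wrist":cv2.imwrite(f"pics/{sys.argv[1]}.png",f["img"][:,:,::-1])
    for q in("bay_left","bay_right","long_cassette_mid","short_cassette_mid","keeper_left_grip","keeper_right_grip"):
        print(n,q,[(np.round(d["xyz"],4).tolist(),round(d["conf"],2)) for d in bot.spot_point(q,f)[:2]])
E
python3 look.py w1
```

```text
clock: 2.6
position: [0.4726, 0.0916, 0.2861]
tool_rot: [3.141, -0.001, 0.78]
force: [0.4, 0.8, -0.1]
grip_width: 0.0859
finger_force: 0.0
clock: 3.1
position: [0.5576, -0.0463, 0.2799]
tool_rot: [3.139, -0.0, 0.216]
force: [-1.6, 0.7, 0.5]
grip_width: 0.0858
finger_force: 0.0
[-0.52, 0.55, 0.72, 1.83, -0.44, 0.93, -0.97]
wrist bay_left []
wrist bay_right []
wrist long_cassette_mid []
wrist short_cassette_mid [([0.4841, 0.0623, 0.0514], 0.82)]
wrist keeper_left_grip [([0.5758, 0.0812, 0.0647], 0.83)]
wrist keeper_right_grip [([0.6022, -0.0333, 0.0672], 0.8), ([0.502, 0.0052, -0.0018], 0.35)]
wrist bay_left [([0.5746, 0.082, 0.0666], 0.49)]
wrist bay_right []
wrist long_cassette_mid []
wrist short_cassette_mid [([0.4883, 0.0604, 0.0508], 0.81), ([0.5014, 0.0051, -0.0018], 0.41)]
wrist keeper_left_grip [([0.574, 0.0801, 0.0647], 0.66)]
wrist keeper_right_grip [([0.6053, -0.0297, 0.0654], 0.56)]
scene bay_left [([0.4862, 0.0662, 0.0108], 0.74), ([0.501, 0.0067, 0.0009], 0.72)]
scene bay_right [([0.5116, -0.0527, 0.0136], 0.78)]
scene long_cassette_mid [([0.5109, -0.054, 0.0517], 0.87)]
scene short_cassette_mid [([0.4869, 0.0633, 0.0536], 0.72)]
scene keeper_left_grip [([0.5691, 0.0806, 0.0651], 0.88)]
scene keeper_right_grip [([0.5984, -0.0376, 0.0695], 0.53), ([0.7056, -0.4486, -0.0041], 0.3)]
top bay_left [([0.4704, -0.4222, 0.0], 0.73)]
top bay_right [([0.5162, -0.0508, 0.0124], 0.68)]
top long_cassette_mid []
top short_cassette_mid [([0.3038, 0.2869, 0.0413], 0.71)]
top keeper_left_grip [([0.5691, 0.0826, 0.0666], 0.64)]
top keeper_right_grip []
```

View pics/w1.png

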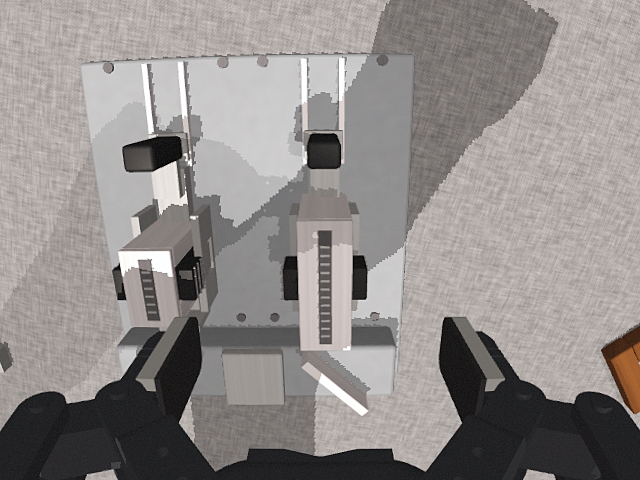

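The wrist view looks over the right bay. The long cassette's top runs from (300,218) to (350,349), its keeper tab is at (324,150), and the base plate's front edge runs from (82,63) to (413,54). I'll back-project these.

```bash
cat > bp.py <<'E'
import numpy as np,cv2
from scipy.spatial.transform import Rotation as R
from workcell import bot
def setup():
    s=bot.observe();f=bot.grab_frame("wrist")
    return s,f
def bp(s,f,uv,z):
    # k1 model: drawn = ray*(1+k1 r^2)
    m=cv2.undistortPoints(np.array([[uv]],float),np.array(f["intrinsics"],float),np.array([f["k1"],0,0,0,0.]))[0,0]
    M=np.array(f["tool_from_camera"]);A=R.from_euler("xyz",s["tool_rot"]).as_matrix()
    o=np.array(s["position"])+A@M[:3,3];d=A@M[:3,:3]@np.array([*m,1])
    return o+d*(z-o[2])/d[2]
E
python3 - <<'E'
from bp import *
s,f=setup();print(s["position"],s["tool_rot"])
a=bp(s,f,(82,63),.012);b=bp(s,f,(413,54),.012)
print("plate",a,b,np.linalg.norm(a-b),"yaw",np.arctan2(*(b-a)[:2]))
yaw=np.arctan2((b-a)[0],-(b-a)[1]);print(yaw)
ex=np.array([np.cos(yaw),np.sin(yaw)]);ey=np.array([-ex[1],ex[0]])
mid=((a+b)/2)[:2]; o=mid-.155*ex
print("station",o,"bayR",o-.06*ey,"bayL",o+.06*ey)
c=[bp(s,f,u,.092) for u in((300,218),(350,216),(349,349),(302,350))]
print("cass",np.mean(c,0),[np.linalg.norm(c[i]-c[i-1]) for i in range(4)], "yaw",np.arctan2(*((c[0]+c[1]-c[2]-c[3])[[1,0]])))
t=[bp(s,f,u,.081) for u in((308,135),(340,135),(341,167),(308,168))]
print("tab",np.mean(t,0),[np.linalg.norm(t[i]-t[i-1]) for i in range(4)])
for n,p in(("cass",np.mean(c,0)),("tab",np.mean(t,0))):
    d=p[:2]-o;print(n,"in station",d@ex,d@ey)
E
```

```text
[ 0.55622446 -0.04198371  0.27989199] [-3.14159251e+00  2.57100227e-05  2.25711569e-01]
plate [0.62260264 0.16320107 0.012     ] [ 0.68215439 -0.08391061  0.012     ] 0.2541861434187012 yaw 2.9051106456971914
0.23648200789260207
station [0.50169245 0.00333121] bayR [ 0.51574949 -0.05499888] bayL [0.48763541 0.0616613 ]
cass [ 0.5181409  -0.05394805  0.092     ] [np.float64(0.09720059473058426), np.float64(0.03154562244758889), np.float64(0.09771643542192275), np.float64(0.033302709447778654)] yaw 0.23477122420118202
tab [ 0.60408111 -0.03321441  0.081     ] [np.float64(0.02065361186137373), np.float64(0.019875538174968316), np.float64(0.020035680558304327), np.float64(0.020942375803526692)]
cass in station 0.0025710474217007576 -0.05953867774699717
tab in station 0.09097695164230694 -0.059516513391159
```

```bash
python3 plan.py 0.603 -0.0335 0.122 0.236 5
```

```text
[9, 0, 32, 0, 0, 0]
[10, 1, 31, 0, 0, 0]
[9, 0, 32, 0, 0, 0]
[10, 1, 31, 0, 0, -0.01]
[9, 0, 32, 0, 0, 0]
```

```bash
python3 -m jog '[[[24,1,10,0,0,-0.01,1],[24,1,30,0,0,0,1],[0,0,40,0,0,0,1],[0,0,40,0,0,0,1],[0,0,38,0,0,0,1]]]' 20
python3 -m jog '[[[0,0,0,0,0,0,1],[0,0,0,0,0,0,1]]]'
python3 plan.py 0.603 -0.0335 0.122 0.236 1
```

```text
clock: 5.05
position: [0.6032, -0.0329, 0.1201]
tool_rot: [3.142, 0.0, 0.236]
force: [0.6, 0.6, -0.7]
grip_width: 0.0852
finger_force: 0.0
clock: 5.25
position: [0.6036, -0.0334, 0.1227]
tool_rot: [3.141, 0.0, 0.235]
force: [0.4, 1.0, 0.7]
grip_width: 0.0855
finger_force: 0.0
[-0.6, 0, 0.7, 0, 0, -0.001]
```

```bash
python3 -m jog '[[[0,0,0,0,0,0,0],[0,0,0,0,0,0,0],[0,0,0,0,0,0,0],[0,0,0,0,0,0,0],[0,0,0,0,0,0,0]]]' 25
python3 -m jog '[[[0,0,0,0,0,0,0],[0,0,0,0,0,0,0],[0,0,0,0,0,0,0]]]'
```

```text
clock: 5.75
position: [0.6036, -0.0324, 0.1226]
tool_rot: [-3.141, -0.001, 0.236]
force: [-3.2, 3.6, 9.9]
grip_width: 0.0216
finger_force: 29.4
clock: 6.05
position: [0.6036, -0.0324, 0.1226]
tool_rot: [-3.141, -0.001, 0.236]
force: [-2.7, 3.8, 9.0]
grip_width: 0.0216
finger_force: 29.4
```

```bash
python3 -m jog '[[[8,0,0,0,0,0,0],[10,0,0,0,0,0,0],[10,0,0,0,0,0,0],[8,0,0,0,0,0,0],[3,0,0,0,0,0,0]]]'
python3 -m jog '[[[1,0,0,0,0,0,0],[1,0,0,0,0,0,0],[0,0,0,0,0,0,0]]]'
```

```text
clock: 6.55
position: [0.6421, -0.0231, 0.1225]
tool_rot: [-3.141, -0.001, 0.237]
force: [-3.7, 4.3, 12.0]
grip_width: 0.0216
finger_force: 29.6
clock: 6.85
position: [0.6436, -0.0227, 0.1226]
tool_rot: [-3.141, -0.001, 0.236]
force: [-1.2, 3.4, 8.3]
grip_width: 0.0214
finger_force: 29.4
```

```bash
python3 -m jog '[[[1.5,0,0,0,0,0,0],[1.5,0,0,0,0,0,0],[0,0,0,0,0,0,0]]]'
python3 -m jog '[[[-1,0,0,0,0,0,0.5],[0,0,0,0,0,0,0.8],[0,0,0,0,0,0,0.8],[0,0,0,0,0,0,0.8],[0,0,-25,0,0,0,0.8]]]'
python3 -m jog '[[[0,0,-45,0,0,0,1],[-15,0,-45,0,0,0,1],[-30,0,-40,0,0,0,1],[-40,0,0,0,0,0,1],[0,0,0,0,0,0,1]]]'
python3 look.py w2
```

```text
clock: 7.15
position: [0.6465, -0.022, 0.1226]
tool_rot: [-3.141, -0.001, 0.236]
force: [-2.7, 4.2, 9.9]
grip_width: 0.0214
finger_force: 29.4
clock: 7.65
position: [0.6439, -0.0227, 0.1447]
tool_rot: [-3.141, 0.004, 0.236]
force: [-0.2, 0.4, 0.8]
grip_width: 0.0682
finger_force: 0.0
clock: 8.15
position: [0.559, -0.0444, 0.278]
tool_rot: [-3.14, 0.0, 0.233]
force: [0.6, 0.1, 0.7]
grip_width: 0.0854
finger_force: 0.0
[-0.52, 0.55, 0.71, 1.82, -0.44, 0.93, -0.95]
wrist bay_left []
wrist bay_right []
wrist long_cassette_mid []
wrist short_cassette_mid [([0.4874, 0.0643, 0.0524], 0.72)]
wrist keeper_left_grip [([0.5747, 0.0802, 0.0634], 0.66)]
wrist keeper_right_grip [([0.6451, -0.0193, 0.0669], 0.77)]
wrist bay_left []
wrist bay_right []
wrist long_cassette_mid []
wrist short_cassette_mid [([0.4888, 0.0609, 0.05], 0.77)]
wrist keeper_left_grip [([0.5741, 0.0817, 0.0633], 0.57)]
wrist keeper_right_grip [([0.6452, -0.0224, 0.0646], 0.64)]
scene bay_left [([0.4882, 0.0661, 0.0088], 0.66), ([0.498, 0.0063, 0.0027], 0.66)]
scene bay_right [([0.515, -0.0514, 0.0129], 0.73)]
scene long_cassette_mid [([0.5121, -0.0569, 0.0522], 0.63)]
scene short_cassette_mid [([0.3012, 0.2879, 0.0378], 0.79), ([0.4877, 0.0638, 0.0522], 0.76)]
scene keeper_left_grip [([0.5735, 0.0812, 0.0653], 0.83)]
scene keeper_right_grip [([0.642, -0.0291, 0.068], 0.85)]
top bay_left []
top bay_right [([0.514, -0.0514, 0.011], 0.93)]
top long_cassette_mid [([0.5159, -0.0573, 0.0509], 0.49), ([0.5143, -0.0503, 0.0099], 0.31)]
top short_cassette_mid [([0.3024, 0.2857, 0.0396], 0.78)]
top keeper_left_grip [([0.5684, 0.0824, 0.0672], 0.46)]
top keeper_right_grip []
```

View pics/w2.png

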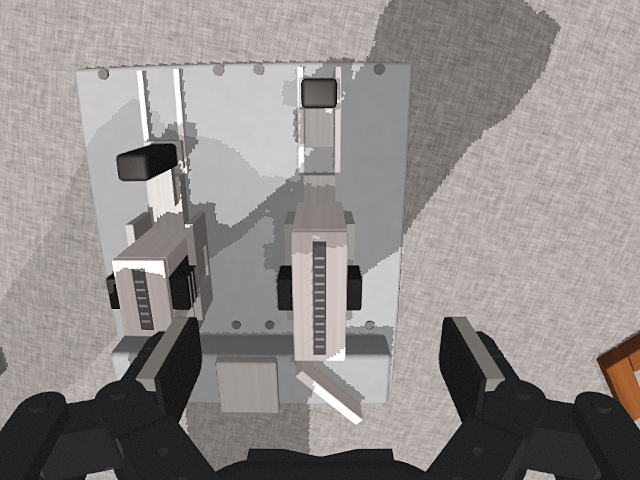

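The keeper tab has moved back to (319,93) and the cassette is still seated, with its catch pads at (285,288) and (354,288). Next I'll locate the pinch centre.

```bash
python3 - <<'E'
from bp import *
s,f=setup();print(s["position"],s["tool_rot"])
P=[bp(s,f,u,.084) for u in((278,268),(278,308),(361,266),(361,308))]
print("pads",np.mean(P,0),np.linalg.norm(P[0]-P[2]),np.linalg.norm(P[0]-P[1]))
c=[bp(s,f,u,.092) for u in((293,231),(345,229),(345,359),(295,360))]
print("cass",np.mean(c,0),"yaw",np.arctan2(*((c[0]+c[1]-c[2]-c[3])[[1,0]])),np.linalg.norm(c[1]-c[2]))
E
```

```text
[ 0.56257412 -0.0427526   0.27691813] [-3.14158312e+00 -2.77937985e-05  2.35738891e-01]
pads [ 0.52090154 -0.05202013  0.084     ] 0.0555777064803637 0.030124364969441573
cass [ 0.51691807 -0.05301552  0.092     ] yaw 0.24370985973336215 0.09641052825587046
```

```bash
python3 plan.py 0.517 -0.0535 0.124 0.236 1
python3 -m jog '[[[-23,0,10,0,0,0,1],[-23,0,25,0,0,0,1],[0,0,40,0,0,0,1],[0,0,40,0,0,0,1],[0,0,38,0,0,0,1]]]'
python3 -m jog '[[[0,0,0,0,0,0,1],[0,0,0,0,0,0,1]]]'
python3 plan.py 0.517 -0.0535 0.124 0.236 1
```

```text
[-46.8, -0.2, 152.9, 0, 0, 0]
clock: 10.1
position: [0.5177, -0.0534, 0.1225]
tool_rot: [3.141, -0.0, 0.236]
force: [1.4, 0.4, 0.5]
grip_width: 0.0853
finger_force: 0.0
clock: 10.3
position: [0.5179, -0.054, 0.1246]
tool_rot: [3.141, 0.001, 0.235]
force: [0.4, -0.5, 1.8]
grip_width: 0.0853
finger_force: 0.0
[-0.8, -0.7, 0.6, 0, 0.001, -0.001]
```

```bash
python3 -m jog '[[[0,0,0,0,0,0,0.2],[0,0,0,0,0,0,0],[0,0,0,0,0,0,0],[0,0,0,0,0,0,0],[0,0,0,0,0,0,0]]]' 45
python3 -m jog '[[[0,0,0,0,0,0,0],[0,0,0,0,0,0,0],[0,0,0,0,0,0,0]]]'
```

```text
clock: 10.8
position: [0.5187, -0.0531, 0.1259]
tool_rot: [-3.141, -0.003, 0.236]
force: [-5.2, 3.7, 28.6]
grip_width: 0.0397
finger_force: 41.7
clock: 11.1
position: [0.5187, -0.0531, 0.1259]
tool_rot: [-3.141, -0.003, 0.236]
force: [-5.2, 4.2, 28.6]
grip_width: 0.0403
finger_force: 41.6
```

```bash
python3 - <<'E'
from workcell import bot
import cv2
f=bot.grab_frame("wrist");cv2.imwrite("pics/w3.png",f["img"][:,:,::-1])
E
```

```text
(no output)
```

View pics/w3.png

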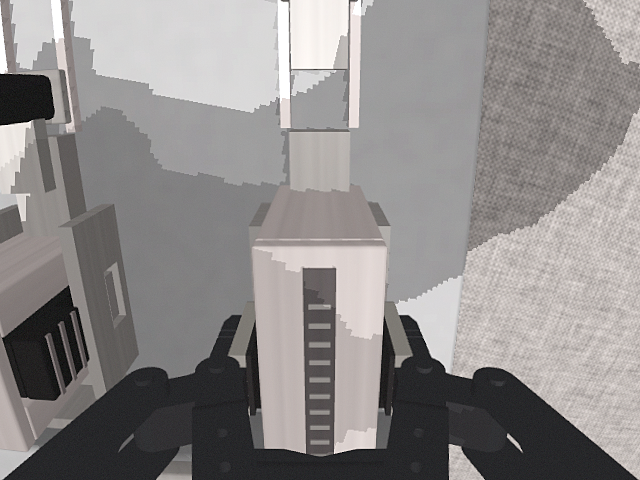

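The fingers squeeze both catches in evenly, at about (253,370) and (387,370), on either side of the cassette. Now I'll lift gently.

```bash
python3 -m jog '[[[0,0,-4,0,0,0,0],[0,0,-5,0,0,0,0],[0,0,-6,0,0,0,0]]]'
```

```text
clock: 11.45
position: [0.5178, -0.0534, 0.1394]
tool_rot: [-3.142, 0.0, 0.236]
force: [-0.2, 0.1, -3.0]
grip_width: 0.0391
finger_force: 47.0
```

Force is −3 N, which matches the cassette's weight, so it's free. Lifting on.

```bash
python3 -m jog '[[[0,0,-10,0,0,0,0],[0,0,-15,0,0,0,0],[0,0,-20,0,0,0,0],[0,0,-20,0,0,0,0],[0,0,-20,0,0,0,0]]]'
python3 -m jog '[[[0,0,-20,0,0,0,0],[0,0,-15,0,0,0,0],[0,0,-8,0,0,0,0],[0,0,0,0,0,0,0],[0,0,0,0,0,0,0]]]'
python3 look.py w4
python3 - <<'E'
from workcell import bot
import cv2
f=bot.grab_frame("scene");cv2.imwrite("pics/s4.png",cv2.resize(f["img"][100:340,180:500,::-1],(800,600),interpolation=cv2.INTER_CUBIC))
E
```

```text
clock: 11.95
position: [0.5176, -0.0536, 0.2253]
tool_rot: [3.141, 0.0, 0.235]
force: [-0.1, 0.3, -4.4]
grip_width: 0.0384
finger_force: 46.9
clock: 12.45
position: [0.5176, -0.0533, 0.2665]
tool_rot: [-3.141, 0.0, 0.236]
force: [0.0, 0.4, -4.4]
grip_width: 0.0387
finger_force: 47.0
[-0.53, 0.5, 0.72, 1.94, -0.43, 0.86, -0.92]
wrist bay_left []
wrist bay_right []
wrist long_cassette_mid []
wrist short_cassette_mid [([0.4846, 0.0583, 0.0507], 0.73)]
wrist keeper_left_grip [([0.575, 0.0832, 0.0608], 0.8)]
wrist keeper_right_grip [([0.6447, -0.0195, 0.0659], 0.71)]
wrist bay_left [([0.6436, -0.021, 0.0665], 0.39), ([0.5027, 0.0057, -0.0054], 0.34)]
wrist bay_right []
wrist long_cassette_mid []
wrist short_cassette_mid [([0.4881, 0.0613, 0.0525], 0.89)]
wrist keeper_left_grip [([0.5738, 0.0819, 0.0676], 0.72), ([0.6463, -0.0212, 0.0654], 0.37)]
wrist keeper_right_grip [([0.6458, -0.0196, 0.0655], 0.78)]
scene bay_left [([0.4852, 0.0666, 0.0126], 0.61), ([0.4719, -0.4121, -0.0001], 0.6)]
scene bay_right [([0.515, -0.0517, 0.0116], 0.74), ([0.6389, -0.025, 0.0684], 0.39)]
scene long_cassette_mid [([0.5131, -0.0531, 0.19], 0.92)]
scene short_cassette_mid [([0.4878, 0.0613, 0.0495], 0.84)]
scene keeper_left_grip [([0.5721, 0.0833, 0.0632], 0.69)]
scene keeper_right_grip [([0.6415, -0.0273, 0.0677], 0.85)]
top bay_left [([0.4846, 0.0638, 0.0132], 0.88)]
top bay_right [([0.4729, 0.3986, 0.0022], 0.18)]
top long_cassette_mid [([0.4896, 0.0603, 0.0504], 0.73)]
top short_cassette_mid [([0.303, 0.288, 0.0383], 0.85), ([0.4876, 0.0613, 0.0493], 0.61)]
top keeper_left_grip [([0.5678, 0.0827, 0.0678], 0.75), ([0.471, 0.4002, 0.0028], 0.47)]
top keeper_right_grip []
```

View pics/s4.png

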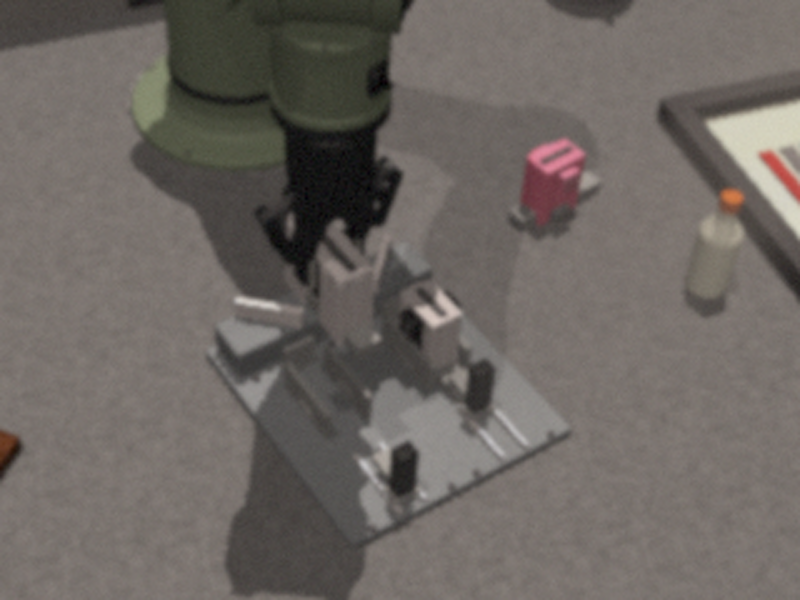

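View pics/w4.png

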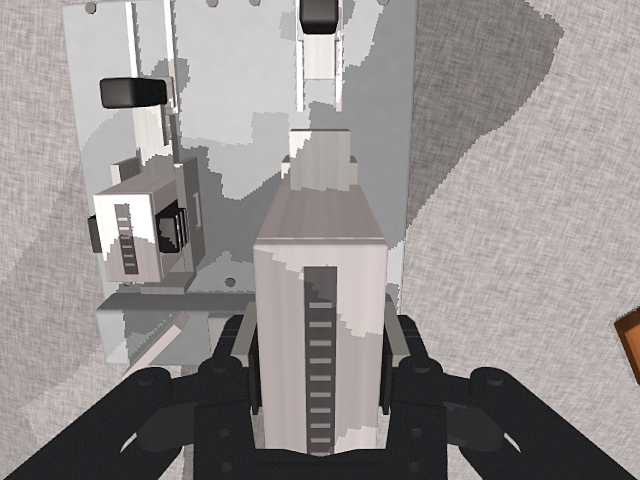

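Both pictures show the long cassette hanging upright in the fingers, in the scene crop at (345,290). Its centre is at about z 0.19, so the underside is about 15 cm up. The short cassette is seated at (435,325) with its keeper in place.

```bash
python3 -c "
from workcell import bot
print(bot.job_done())"
```

```text
the job is handed in; nothing more can be done
None
```

I handed the job in with the long cassette out of the right bay, held upright by its pinched catches with its underside about 15 cm above the bench; its keeper is back, and the short cassette is still seated under its own (no verdict was returned).

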